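Shut the tool case under the guide roller and snap its hasp over the catch

ROBOT

A 6-joint arm with a two-finger parallel gripper is mounted at the origin on the work surface. World frame = base frame: x ahead of the robot, y to its left, z up, the work surface at z = 0. Lengths are in mm, angles in rad, forces in N, time in s.
With the tool pointing down it reaches from about 350 to 975 mm from the base axis. Payload 7.1 kg.
Tool frame: the origin (TCP) lies between the finger pads; the fingertips stand 8 mm ahead of it and the grasp point (between the pads) lies 11 mm behind it; x points along the fingers, y is the direction in which the jaws open and shut, and the axes are right-handed (so a half turn about x gives the same grasp; the last joint's range is limited). The gripper opens to 88 mm and grips with 3 to 60 N. Pads are 20 mm wide; open, the fingers measure 115 mm over their backs; the gripper's body (75 mm by 178 mm) begins 61 mm behind the grasp point.
Start: joints at [-1.219, 0.423, 1.63, -0, 1.089, -0.019], TCP at [226.492, -582.5, 230.675] pointing down, gripper open.
Joint ranges: [-3, 3], [-0.9, 2.11], [0.09, 2.58], [-1.31, 4.45], [0.11, 2.69], [-2.54, 2.54]. Speed limits (rad/s): [2.39, 2.39, 3.01, 3.14, 3.14, 3.14].

INTERFACE

Orientations are given as a rotation vector (axis times angle).
In Python, from workcell import ctrl gives the robot as it stands.
- The arm moves only by the tool apply_moves, never from a script. Its argument "increments" is a list of rows, each an object with "gripper": the opening in per cent of the stroke, from 0 (shut) to 100 (fully open); "delta_pos": the shift along the tool's x, y, z in cm, a list of three; "dr": the turn, a rotation vector about the tool's x, y, z in rad, a list of three. In form: [{"gripper": gripper, "delta_pos": [dx, dy, dz], "dr": [ax, ay, az]}, ...]. A call has exactly 5 rows; each row shifts and turns the commanded pose from where the row before left it, along the tool's axes as they then stand; what a row does not reach is not made up. A row lasts 1/12 s, in which the tool goes at most 41.7 mm and 7.16 degrees, less where a joint would pass 70% of its speed; a pose out of reach is approached as far as the arm can. A call with a gripper value outside its range is refused whole. The fingers move at their own pace and stop on an object; the grip force is fixed at half the most. Time passes only in rows, so rows that do not move let the fingers close, or fill a call up. It gives the time, the measured TCP pose, the force and the opening at its end, in the units of the state.
- ctrl.get_obs(): the state, without advancing time (a new reading comes with each control period).
- ctrl.get_image(name): name is "scene" or "top" or "wrist"; returns a dict with "img" (400x640x3 uint8, red, green, blue), "range_z" (400x640 float32, mm along the optical axis (not along the pixel's ray), 0 where there is no reading), "mtx" (3x3 intrinsics, pixels), "rvec" (rotation vector, rad) and "tvec" (3), from world to camera coordinates, as OpenCV has them. Camera axes: x right, y down, z forward; pixel columns grow to the right and rows downward; lengths in mm; the calibration is good to about 2 mm. A picture is of the moment at which its call begins.
- ctrl.close_job(): hands the job in, once; it reports no verdict.
The state is a dict: "t": time; "qpos": joint angles; "qvel": joint speeds; "joint_torque": joint torques, N m; "ee_pos": TCP position; "orientation": TCP orientation; "ft_force": force on the tool from outside, world axes, zero at the start; "moment": the same for the moment, N m; "width": finger opening in mm.
Only numpy, scipy, OpenCV 4.12 (cv2) and the standard library are available. Lean on these libraries where they do the work, as an engineer would, in place of code of your own. Each camera call takes 0.05 s, during which the arm holds its last target. There are 200 camera calls.

TASK

The blue tool case under the paper-guide roller has been left ajar: press its lid down fully home, then swing the yellow hasp down over the staple and press it in until the red sprung catch clicks up in front of it and keeps it closed. Press firmly but do not ram anything (no more than about 50 N), do not touch the rubber roller, and leave everything else where it stands.

Things in the scene. Friction and masses are not known exactly. Their poses are not given: they have to be found in the camera images.
- station: Fixed deck plate (280 x 450 mm, top at z 12 mm) carrying a blue steel tool case under a roller. Origin at table height under the middle of the case's front face; x runs into the case (hasp side faces -x), y along the front, z up. Deck: x -100 to 180, y +-225 mm. Case: x 0 to 160, y +-130, z 12 to 82 mm. Roller posts (30 x 14 mm): x 75, y +-205 mm, up to z 284 mm.
- roller: Black rubber guide roller, 70 mm diameter, 370 mm long along y, above the lid's front edge: axis at x 20, z 270 mm of the station (underside 235 mm above the table). An upright tool at the hasp would hit it: come from the front below it, leaning 30 to 45 degrees (top of the tool towards the station's -x). Its surface must not be touched. Origin at its middle.
- lid (a joint): Lid angle (rad): 0 shut fully home on a firm stop, growing as its front edge rises; starts ajar. Hinge along y at the station's x 160, z 82 mm. Stiff hinge: the lid stays where it is left; 2 to 5 N down on its front edge move it.
- lid_front (a point): Middle of the lid's flat top, right above the case's front face, 160 mm from the lid hinge; moves with the lid. At z 107 mm when shut. The lid is 25 mm thick, spans x -2 to 162, y +-132 mm of the station when shut; its top is free to press on anywhere along the front.
- hasp (a joint): Hasp angle relative to the lid (rad): 0 hanging straight down along the case front, closed on a firm stop; pi/2 sticking straight out towards the station's -x; pi standing up. Starts between 1.5 and 2.5. Light friction: it stays where it is left (about 1 N at the tongue moves it).
- hasp_pivot (a point): Hasp hinge pin, along the station's y, carried by the lid's front edge: with the lid shut it is at x -14, y 0, z 94 mm of the station. Its frame turns with the hasp.
- hasp_tongue (a point): Middle of the solid lower part of the yellow hasp plate, 48 mm from the hinge pin. Plate 36 mm wide (y), 4 mm thick, 67 mm long from the pin, with a slot 22 mm wide from 14 to 33 mm from the pin that passes over the staple; solid below that. Its end is a round edge 6 mm thick. It can be pinched by its side edges or pushed.
- staple (a point): Middle of the outer end of the steel staple on the case front: 14 mm wide (y), 9 mm high, sticking 22 mm out, at x -22, y 0, z 70.5 mm of the station. The hasp's slot passes over it only if the lid is within about 4 mm of home.
- catch (a joint): Travel of the red sprung catch nose (m): 0 up, 0.006 fully down. Round bar 10 mm thick, 24 mm long (y), middle at x -22, y 0, z 26 mm of the station when up. The hasp's end pushes it down some 3 mm on the way in (5 to 15 N on the tongue); then it clicks up in front of the hasp and keeps it closed. The hasp's firm stop follows within 2 mm.
- parts_jar: Clear plastic jar with black cap, 36 mm wide, 50 mm tall, standing on the deck in front of one end of the case; origin under its middle. Leave alone.
- thumb_nut: Brass thumb nut, 32 mm wide, 26 mm tall, on the deck in front of the other end of the case; origin under its middle. Leave alone.
- spanner: Steel spanner lying on the table to the side. Leave alone.
- screwdriver: Screwdriver with red handle lying on the table to the side. Leave alone.
- paper_core: Cardboard core, 76 mm wide, 60 mm tall, standing on the table to the side. Leave alone.
- oil_can: Red can, 52 mm wide, 100 mm tall, on the table to the side. Leave alone.
- gauge_block: Aluminium block 60 x 40 x 30 mm on the table to the side. Leave alone.

How it is judged (in metres and radians):
On the way, in this order (a step that is already met when the one before it is completed fails the run):
1. the lid is down fully home, the hasp not yet closed (value of joint lid below 0.015 rad and value of joint hasp above 0.3 rad), for 0.2 s.
2. the hasp is closed over the staple and the catch has popped up in front of it (value of joint lid below 0.015 rad and value of joint hasp below 0.07 rad and value of joint catch below 0.0015 m), for 0.2 s.
At the end, for the whole second after the job is handed in: Lid within 0.015 rad of shut, hasp within 0.07 rad of closed, catch nose back up (pressed less than 1.5 mm), and every bystander within 20 mm of where it stood (all of step 2 and distance of each of parts_jar, thumb_nut, spanner, screwdriver, paper_core, oil_can, gauge_block from where it was at the start of the episode below 0.02 m); the robot touches nothing.
It fails at once if the rubber guide roller is touched by the robot (contact force between roller and the arm above 1 N or contact force between roller and the fingers above 1 N).
It fails at once if the case, lid, hasp or deck is pushed with more than 60 N (contact force between station and the arm above 60 N or contact force between station and the fingers above 60 N).
It fails at once if a bystander is knocked or moved by more than 20 mm (distance of any of parts_jar, thumb_nut, spanner, screwdriver, paper_core, oil_can, gauge_block from where it was at the start of the episode above 0.02 m).
It also fails if it takes over 61 s, if anything falls off the work surface, if the arm or the gripper's body presses on something with over 40 N, if the wrist force passes 120 N, or if a joint passes its speed limit or range.

## Working session

There is one attempt and no reset: what is moved stays moved. The work goes in short steps, Python scripts to look and compute and a tool call to move; the robot and the scene stay as the last step left them, time stands still between calls to the robot, and variables do not carry over. Pictures are saved under pics/ and viewed, about 8 in all and at most 12, crops included, and the job is handed in when it is done.

Besides the shell and the picture viewer there is one more tool, called after "Call:" as name([rows], argument=value, ...), one row to a line, values as JSON. apply_moves: Moves the arm, as the interface text tells. Its arguments: {"type":"object","properties":{"increments":{"type":"array","items":{"type":"object","properties":{"gripper":{"type":"number"},"delta_pos":{"type":"array","items":{"type":"number"}},"dr":{"type":"array","items":{"type":"number"}}}}}},"required":["increments"]}

```bash
mkdir -p pics; ls
cat > h.py <<'E'
from workcell import ctrl
import numpy as np, cv2
from scipy.spatial.transform import Rotation as R
def grab(n,f=None):
    d=ctrl.get_image(n)
    if f: cv2.imwrite('pics/'+f,d['img'][:,:,::-1])
    return d
def world(d):
    K=d['mtx'];Rm=R.from_rotvec(np.ravel(d['rvec'])).as_matrix();t=np.ravel(d['tvec'])
    v,u=np.mgrid[:400,:640];z=d['range_z']
    p=np.stack([(u-K[0,2])/K[0,0]*z,(v-K[1,2])/K[1,1]*z,z],-1)-t
    return p@Rm   # R^T (p-t)
E
python3 - <<'E'
from h import *
o=ctrl.get_obs();print({k:np.round(v,3) for k,v in o.items()})
for n in('scene','top'):
    d=grab(n,n+'0.png');np.savez(n+'0.npz',**d);print(n,np.round(world(d)[[100,200,300],[320]*3]))
E
```

```text
pics
{'t': np.float64(0.0), 'qpos': array([-1.219,  0.424,  1.631,  0.   ,  1.089, -0.019]), 'qvel': array([-0.001, -0.001, -0.   , -0.001,  0.   , -0.001]), 'joint_torque': array([ 1.0000e-03, -5.4462e+01, -2.7367e+01,  6.5000e-02,  2.3000e-02,
       -0.0000e+00]), 'ee_pos': array([ 226.323, -582.022,  229.918]), 'orientation': array([ 2.019,  0.38 , -2.02 ]), 'ft_force': array([ 0.08 ,  0.244, -0.184]), 'moment': array([-0.004,  0.017,  0.018]), 'width': np.float64(87.585)}
scene [[ 247. -604.   -1.]
 [ 603.  -15.  119.]
 [ 737.  207.   11.]]
top [[1304.   50. -749.]
 [ 590.   38.  301.]
 [ 292.   29.   -0.]]
```

View pics/scene0.png

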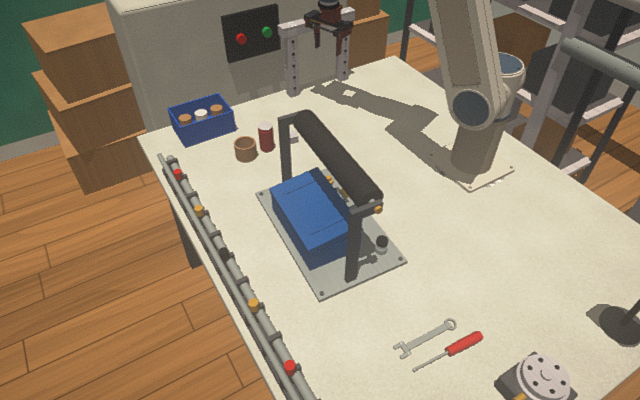

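View pics/top0.png

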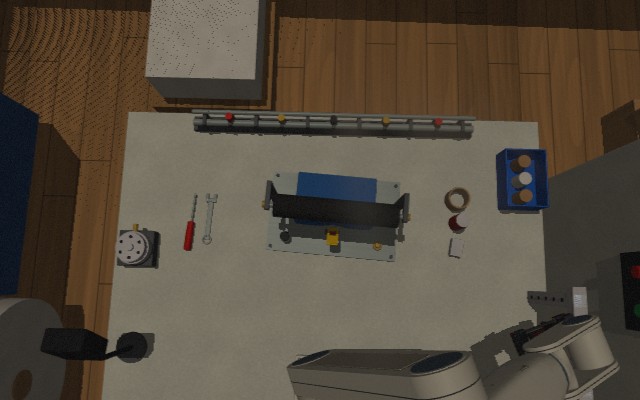

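The scene view shows the case and roller, with the front facing the robot. In the top view the deck spans about (268..400, 172..260), the yellow hasp is at (333,237), the jar at (285,237) and the thumb nut at (377,246). Next I measure the station pose.

Run:
```python
from h import *
for n in('top','scene'):
    d=dict(np.load(n+'0.npz'));W=world(d);im=d['img'];hsv=cv2.cvtColor(im,cv2.COLOR_RGB2HSV)
    box=(W[...,0]>300)&(W[...,0]<950)&(abs(W[...,1])<420)
    rng=(d['range_z']>0)&box
    m=rng&(W[...,2]>8)&(W[...,2]<330)
    k,l,s,c=cv2.connectedComponentsWithStats(m.astype(np.uint8))
    i=1+np.argmax(s[1:,4]);P=W[l==i]
    r=cv2.minAreaRect(P[:,:2].astype(np.float32));print(n,'station footprint',np.round(r[0]),np.round(r[1]),round(r[2],1))
    # deck only
    dk=P[(P[:,2]<16)];r=cv2.minAreaRect(dk[:,:2].astype(np.float32));print(' deck',np.round(r[0],1),np.round(r[1],1),round(r[2],2),np.median(dk[:,2]))
    rol=P[P[:,2]>295]; 
    if len(rol)>20:
        q=np.polyfit(rol[:,1],rol[:,0],1);print(' roller top line x=',q,'yaw',np.degrees(np.arctan(-q[0])),rol.mean(0).round(1),rol[:,1].min(),rol[:,1].max())
    b=rng&(hsv[...,0]>100)&(hsv[...,0]<125)&(hsv[...,1]>120)&(W[...,2]>85)&(W[...,2]<200)
    B=W[b];A=np.c_[B[:,:2],np.ones(len(B))]
    for _ in range(5):
        co=np.linalg.lstsq(A,B[:,2],rcond=None)[0];e=abs(A@co-B[:,2]);A,B=A[e<5],B[e<5]
    print(' lid plane',co,'slope',np.arctan(np.hypot(*co[:2])),len(B),B.min(0).round(),B.max(0).round())
    y=rng&(hsv[...,0]>15)&(hsv[...,0]<35)&(hsv[...,1]>130)&(W[...,2]>14)
    k,l,s,c=cv2.connectedComponentsWithStats(y.astype(np.uint8))
    for j in range(1,k):
        if s[j,4]>8: Q=W[l==j];print(' yellow',s[j],np.round(Q.mean(0)),np.round(Q.min(0)),np.round(Q.max(0)))
```

```text
top station footprint [586. -14.] [522. 292.] 86.6
 deck [585.8 -13.8] [521.9 292.2] 86.63 12.02687891670733
 roller top line x= [6.65611387e-02 5.64263484e+02] yaw -3.8080552383834902 [563.6  -9.4 302.1] -195.18647885565596 174.3725990650398
 lid plane [-8.98552809e-02  4.83371566e-03  1.72303796e+02] slope 0.08974349364004418 1279 [ 541. -145.  105.] [715. 116. 124.]
 yellow [278 114   7   9  50] [904. 179. 103.] [893. 168.  81.] [925. 190. 115.]
 yellow [382 117   8   8  43] [ 906. -179.  101.] [ 893. -191.   37.] [ 929. -170.  114.]
 yellow [262 201   3   6  13] [579. 207. 277.] [571. 203. 273.] [587. 210. 284.]
 yellow [408 214   2   7  10] [ 548. -223.  280.] [ 541. -226.  273.] [ 559. -221.  284.]
 yellow [327 227  12  19 172] [500.  -5. 126.] [471. -23.  14.] [535.  12. 153.]
 yellow [373 242   9   8  46] [ 481. -161.   31.] [ 470. -176.   21.] [ 494. -148.   46.]
scene station footprint [ 578. -103.] [645. 283.] 86.1
 deck [ 578.4 -102.1] [643.6 283.2] 86.12 11.752948860184203
 roller top line x= [6.32472877e-02 5.69577211e+02] yaw -3.6189822156240417 [570.5  14.1 301.5] -193.9829701055331 178.8136396184357
 lid plane [-1.24320013e-01  9.21656297e-03  1.94693886e+02] slope 0.12402137640594904 3134 [ 573. -144.  102.] [718. 122. 126.]
 yellow [326 176   7   7  23] [ 483. -157.   32.] [ 475. -169.   22.] [ 489. -146.   39.]
 yellow [342 189   6   8  13] [527.  -4. 120.] [525. -19. 118.] [530.  10. 122.]
 yellow [194 205   9  12  52] [ 909. -180.  100.] [ 898. -262.   22.] [ 919. -165.  108.]
 yellow [375 206   7   5  20] [582. 207. 278.] [573. 203. 274.] [590. 212. 281.]
 yellow [248 298  10  14  80] [908. 181. 103.] [897. 169.  83.] [918. 192. 109.]
```

```bash
cat >> h.py <<'E'
import json,os
psi=np.radians(-3.6);O=np.array([544.,-9.,0])
if os.path.exists('st.json'): psi,*o_=json.load(open('st.json'));O=np.array(o_)
S=R.from_euler('z',psi).as_matrix()
def w(p):return O+S@np.array(p,float)
def st(p):return (np.asarray(p)-O)@S
def ori(lean):
    a=np.radians(lean);X=S@[np.sin(a),0,-np.cos(a)]
    Y=S@[0,1.,0]
    cur=R.from_rotvec(ctrl.get_obs()['orientation']).as_matrix()
    if cur[:,1]@Y<0:Y=-Y
    return np.c_[X,Y,np.cross(X,Y)]
def plan(p,lean,n=None):
    o=ctrl.get_obs();p0=o['ee_pos'];r0=R.from_rotvec(o['orientation']);r1=R.from_matrix(ori(lean))
    p1=w(p);rv=(r0.inv()*r1).as_rotvec();L=np.linalg.norm(p1-p0);A=np.degrees(np.linalg.norm(rv))
    n=n or int(5*np.ceil(max(L/35,A/6.5,1)/5));print('st now',st(p0).round(1),'lean',np.degrees(np.arcsin(np.clip((r0.as_matrix()[:,0])@S[:,0],-1,1))).round(1),'F',np.dot(o['ft_force'],S).round(1),'dist',L.round(1),'turn',A.round(1),'rows',n,'t',o['t'])
    # constant turn per row; position straight
    print(' dr each',(rv/n).round(4))
    for i in range(n):
        ri=(r0*R.from_rotvec(rv*i/n)).as_matrix();print(' ',((p1-p0)/n@ri/10).round(2))
E
python3 - <<'E'
from h import *
print(R.from_rotvec(ctrl.get_obs()['orientation']).as_matrix().round(2))
plan([-110,-120,230],40)
E
```

```text
[[-0.    0.36 -0.93]
 [ 0.   -0.93 -0.36]
 [-1.   -0.   -0.  ]]
st now [-281.  -591.9  230. ] lean -0.0 F [ 0.8  0.3 -0.6] dist 501.9 turn 46.8 rows 15 t 0.1
 dr each [0.0277 0.0458 0.0102]
  [ 0.   -2.38 -2.36]
  [ 0.09 -2.44 -2.29]
  [ 0.16 -2.5  -2.21]
  [ 0.24 -2.57 -2.13]
  [ 0.31 -2.63 -2.05]
  [ 0.37 -2.69 -1.96]
  [ 0.43 -2.74 -1.87]
  [ 0.49 -2.8  -1.77]
  [ 0.54 -2.85 -1.67]
  [ 0.58 -2.9  -1.56]
  [ 0.62 -2.95 -1.45]
  [ 0.65 -2.99 -1.34]
  [ 0.68 -3.04 -1.23]
  [ 0.71 -3.08 -1.11]
  [ 0.72 -3.11 -0.99]
```

Call:
apply_moves([
  {"gripper":0,"delta_pos":[0,-2.4,-2.35],"dr":[0.028,0.046,0.01]},
  {"gripper":0,"delta_pos":[0.1,-2.45,-2.3],"dr":[0.028,0.046,0.01]},
  {"gripper":0,"delta_pos":[0.15,-2.5,-2.2],"dr":[0.028,0.046,0.01]},
  {"gripper":0,"delta_pos":[0.25,-2.55,-2.15],"dr":[0.028,0.046,0.01]},
  {"gripper":0,"delta_pos":[0.3,-2.65,-2.05],"dr":[0.028,0.046,0.01]},
])

```text
t: 0.52
ee_pos: [293.6, -427.3, 230.3]
orientation: [2.334, 0.232, -1.834]
ft_force: [0.8, -0.3, 0.4]
width: 57.7
```

Call:
apply_moves([
  {"gripper":0,"delta_pos":[0.35,-2.7,-1.95],"dr":[0.028,0.046,0.01]},
  {"gripper":0,"delta_pos":[0.45,-2.75,-1.85],"dr":[0.028,0.046,0.01]},
  {"gripper":0,"delta_pos":[0.5,-2.8,-1.75],"dr":[0.028,0.046,0.01]},
  {"gripper":0,"delta_pos":[0.55,-2.85,-1.65],"dr":[0.028,0.046,0.01]},
  {"gripper":0,"delta_pos":[0.6,-2.9,-1.55],"dr":[0.028,0.046,0.01]},
])

```text
t: 0.93
ee_pos: [359.9, -274.0, 230.0]
orientation: [2.621, 0.074, -1.606]
ft_force: [0.7, 0.4, 0.2]
width: 24.7
```

Call:
apply_moves([
  {"gripper":0,"delta_pos":[0.6,-2.95,-1.45],"dr":[0.028,0.046,0.01]},
  {"gripper":0,"delta_pos":[0.65,-3.0,-1.35],"dr":[0.028,0.046,0.01]},
  {"gripper":0,"delta_pos":[0.7,-3.05,-1.25],"dr":[0.028,0.046,0.01]},
  {"gripper":0,"delta_pos":[0.7,-3.1,-1.1],"dr":[0.028,0.046,0.01]},
  {"gripper":0,"delta_pos":[0.7,-3.1,-1.0],"dr":[0.028,0.046,0.01]},
])

```text
t: 1.35
ee_pos: [424.5, -126.3, 231.0]
orientation: [-2.818, 0.085, 1.321]
ft_force: [2.0, 0.5, 0.3]
width: 0.8
```

Run:
```python
from h import *
d=grab('wrist','w1.png');np.savez('w1.npz',**d)
plan([5,-120,140],40)
W=world(d);im=d['img'];hsv=cv2.cvtColor(im,cv2.COLOR_RGB2HSV);ok=d['range_z']>0
y=ok&(hsv[...,0]>15)&(hsv[...,0]<35)&(hsv[...,1]>130)
k,l,s,c=cv2.connectedComponentsWithStats(y.astype(np.uint8))
for j in range(1,k):
    if s[j,4]>30: Q=st(W[l==j]);print(' yellow',s[j],np.round(Q.mean(0)),np.round(Q.min(0)),np.round(Q.max(0)))
```

```text
st now [-111.9 -120.7  230.3] lean 39.9 F [-2.5  0.2 -1.7] dist 147.8 turn 0.5 rows 5 t 1.4
 dr each [-0.0009  0.0004  0.0014]
  [ 2.89  0.   -0.64]
  [ 2.89 -0.   -0.63]
  [ 2.89 -0.   -0.63]
  [ 2.89 -0.01 -0.63]
  [ 2.89 -0.01 -0.63]
 yellow [468   0  22  35 350] [   9. -213.  278.] [   1. -219.  267.] [  21. -207.  286.]
 yellow [ 141  185   65   52 2026] [-44.  10. 122.] [-74. -16.  10.] [  0.  98. 145.]
 yellow [338 237  21  26 383] [ -54. -158.   32.] [ -68. -172.   10.] [ -35. -148.   41.]
 yellow [311 288   5  66 275] [-149. -124.  318.] [-156. -124.  274.] [-135. -123.  323.]
 yellow [322 288   5  66 271] [-148. -126.  319.] [-156. -127.  274.] [-135. -126.  322.]
 yellow [  80  370  367   20 5509] [-161. -117.  320.] [-165. -152.  282.] [-159.  -52.  324.]
```

View pics/w1.png

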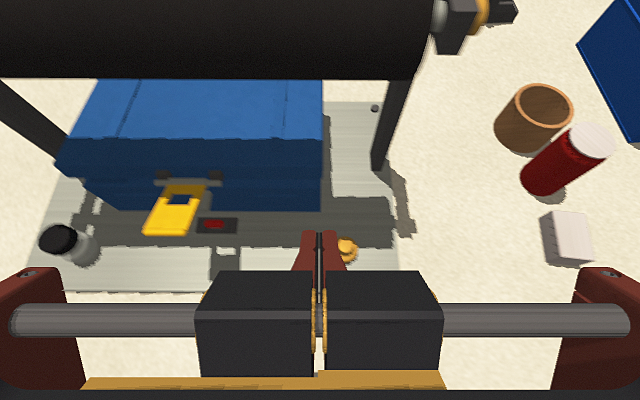

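The wrist view shows the lid ajar, the hasp sticking out and up at (175,210), the red catch at (213,225) and the fingertips at (318,240). I'll refine the station frame from this view.

Run:
```python
from h import *
d=dict(np.load('w1.npz'));W=world(d);hsv=cv2.cvtColor(d['img'],cv2.COLOR_RGB2HSV);ok=d['range_z']>0
P=st(W);b=ok&(hsv[...,0]>100)&(hsv[...,0]<125)&(hsv[...,1]>120)
u=np.arange(640)[None,:]+0*P[...,0]
F=P[b&(P[...,2]>25)&(P[...,2]<72)&(abs(P[...,0])<20)&(abs(P[...,1])<120)]
for _ in range(4):
    q=np.polyfit(F[:,1],F[:,0],1);e=F[:,0]-np.polyval(q,F[:,1]);F=F[abs(e)<4]
print('case front x=',q,len(F),F[:,2].min(),F[:,2].max())
T=P[b&(P[...,2]>100)&(P[...,2]<140)&(u<450)];A=np.c_[T[:,:2],np.ones(len(T))]
for _ in range(6):
    co=np.linalg.lstsq(A,T[:,2],rcond=None)[0];e=abs(A@co-T[:,2]);A,T=A[e<3],T[e<3]
print('lid top',co,T.min(0).round(),T.max(0).round(),np.percentile(T[:,1],[1,99]))
L=P[b&(abs(P[...,1])<160)&(u<450)&(P[...,2]>20)];print('blue y pct',np.percentile(L[:,1],[.5,99.5]))
y=ok&(hsv[...,0]>15)&(hsv[...,0]<35)&(hsv[...,1]>130);y[:,:130]=0;y[:,215:]=0;y[245:]=0
y=cv2.erode(y.astype(np.uint8),np.ones((3,3)))>0
H=P[y];H=H[(H[:,2]>95)];print('hasp med',np.median(H,0).round(1),np.percentile(H,[2,98],axis=0).round(1),'slope dz/dx',np.polyfit(H[:,0],H[:,2],1))
r=ok&((hsv[...,0]<6)|(hsv[...,0]>174))&(hsv[...,1]>150);r[:,:190]=0;r[:,240:]=0
print('catch',np.median(P[r],0).round(1),np.percentile(P[r],[5,95],axis=0).round(1),r.sum())
```

```text
case front x= [ 0.0045118 -1.8170552] 2596 25.007227704492095 71.97811916266582
lid top [-1.15024206e-01 -4.68292229e-04  1.26758415e+02] [  -0. -128.  111.] [124. 199. 127.] [-125.17808203  129.35435196]
blue y pct [-126.25694414  130.36858617]
hasp med [-52.3   2.9 135.1] [[-72.2 -14.2 119.9]
 [-17.1  19.6 144.4]] slope dz/dx [ -0.43750405 112.35928389]
catch [-22.9   2.7  30.2] [[-27.1  -7.9  17. ]
 [-13.7  15.9  31.9]] 148
```

Call:
apply_moves([
  {"gripper":0,"delta_pos":[2.9,0,-0.65],"dr":[0,0,0]},
  {"gripper":0,"delta_pos":[2.9,0,-0.65],"dr":[0,0,0]},
  {"gripper":0,"delta_pos":[2.9,0,-0.65],"dr":[0,0,0]},
  {"gripper":0,"delta_pos":[2.9,0,-0.6],"dr":[0,0,0]},
  {"gripper":0,"delta_pos":[2.5,0,-0.6],"dr":[0,0,0]},
])

```text
t: 1.82
ee_pos: [523.2, -133.0, 158.2]
orientation: [-2.821, 0.079, 1.317]
ft_force: [0.6, -0.6, 0.2]
width: 0.2
```

Run:
```python
import json,numpy as np
json.dump([np.radians(-3.8),542.6,-6.4,0],open('st.json','w'))
from h import *
o=ctrl.get_obs();d=dict(np.load('w1.npz'));print('cam in tool at w1:')
Rc=R.from_rotvec(np.ravel(d['rvec'])).as_matrix();c=-Rc.T@np.ravel(d['tvec'])
r=R.from_rotvec([-2.818, 0.085, 1.321]).as_matrix();print((c-[424.5,-126.3,231])@r, 'look',Rc[2]@r,'st cam',st(c))
plan([-16,-122,143],45,5)
```

```text
cam in tool at w1:
[-154.44005557    0.24324444  -74.79166032] look [0.96227783 0.00143851 0.2720649 ] st cam [-151.18365409 -128.29826119  397.55347211]
st now [ -11.  -127.6  158.2] lean 40.0 F [ 0.6 -0.5  0.2] dist 16.9 turn 5.1 rows 5 t 1.8167
 dr each [0.0009 0.0176 0.0017]
  [ 0.17 -0.11  0.27]
  [ 0.16 -0.11  0.27]
  [ 0.16 -0.11  0.28]
  [ 0.15 -0.11  0.28]
  [ 0.15 -0.11  0.28]
```

Call:
apply_moves([
  {"gripper":0,"delta_pos":[0.16,-0.11,0.27],"dr":[0.001,0.0176,0.0017]},
  {"gripper":0,"delta_pos":[0.16,-0.11,0.27],"dr":[0.001,0.0176,0.0017]},
  {"gripper":0,"delta_pos":[0.16,-0.11,0.28],"dr":[0.001,0.0176,0.0017]},
  {"gripper":0,"delta_pos":[0.15,-0.11,0.28],"dr":[0.001,0.0176,0.0017]},
  {"gripper":0,"delta_pos":[0.15,-0.11,0.28],"dr":[0.001,0.0176,0.0017]},
])

```text
t: 2.23
ee_pos: [517.7, -127.2, 143.9]
orientation: [-2.878, 0.096, 1.19]
ft_force: [0.2, -0.4, 0.4]
width: 0.8
```

Run:
```python
from h import *
plan([5,-122,143],45,5)
```

```text
st now [ -16.8 -122.2  143.9] lean 45.1 F [ 0.3 -0.4  0.4] dist 21.8 turn 0.1 rows 5 t 2.2333
 dr each [-0.0002 -0.0002 -0.    ]
  [ 0.32 -0.   -0.3 ]
  [ 0.32 -0.   -0.3 ]
  [ 0.32 -0.   -0.3 ]
  [ 0.32 -0.   -0.3 ]
  [ 0.32 -0.   -0.3 ]
```

Call:
apply_moves([
  {"gripper":0,"delta_pos":[0.32,0,-0.3],"dr":[0,0,0]},
  {"gripper":0,"delta_pos":[0.32,0,-0.3],"dr":[0,0,0]},
  {"gripper":0,"delta_pos":[0.32,0,-0.3],"dr":[0,0,0]},
  {"gripper":0,"delta_pos":[0.32,0,-0.3],"dr":[0,0,0]},
  {"gripper":0,"delta_pos":[0.32,0,-0.3],"dr":[0,0,0]},
])

```text
t: 2.65
ee_pos: [540.8, -128.9, 144.1]
orientation: [-2.878, 0.095, 1.189]
ft_force: [0.8, 0.1, 1.0]
width: 0.6
```

Call:
apply_moves([
  {"gripper":0,"delta_pos":[0.2,0,0.2],"dr":[0,0,0]},
  {"gripper":0,"delta_pos":[0.2,0,0.2],"dr":[0,0,0]},
  {"gripper":0,"delta_pos":[0.2,0,0.2],"dr":[0,0,0]},
  {"gripper":0,"delta_pos":[0.2,0,0.2],"dr":[0,0,0]},
  {"gripper":0,"delta_pos":[0.2,0,0.2],"dr":[0,0,0]},
])

```text
t: 3.07
ee_pos: [539.2, -128.6, 128.9]
orientation: [-2.877, 0.096, 1.192]
ft_force: [-1.9, 0.1, 2.1]
width: 0.8
```

Call:
apply_moves([
  {"gripper":0,"delta_pos":[0.1,0,0.1],"dr":[0,0,0]},
  {"gripper":0,"delta_pos":[0.1,0,0.1],"dr":[0,0,0]},
  {"gripper":0,"delta_pos":[0.1,0,0.1],"dr":[0,0,0]},
  {"gripper":0,"delta_pos":[0.1,0,0.1],"dr":[0,0,0]},
  {"gripper":0,"delta_pos":[0.08,0,0.08],"dr":[0,0,0]},
])

```text
t: 3.48
ee_pos: [539.6, -128.6, 122.4]
orientation: [-2.877, 0.095, 1.191]
ft_force: [-2.1, -0.1, 3.2]
width: 0.6
```

Call:
apply_moves([
  {"gripper":0,"delta_pos":[0.05,0,0.05],"dr":[0,0,0]},
  {"gripper":0,"delta_pos":[0.05,0,0.05],"dr":[0,0,0]},
  {"gripper":0,"delta_pos":[0.03,0,0.03],"dr":[0,0,0]},
  {"gripper":0,"delta_pos":[0.02,0,0.02],"dr":[0,0,0]},
  {"gripper":0,"delta_pos":[0,0,0],"dr":[0,0,0]},
])

```text
t: 3.9
ee_pos: [539.6, -128.6, 120.4]
orientation: [-2.877, 0.095, 1.191]
ft_force: [-1.2, -0.3, 1.9]
width: 0.5
```

Not on the stop yet, since the force is still only friction level.

Call:
apply_moves([
  {"gripper":0,"delta_pos":[0.03,0,0.03],"dr":[0,0,0]},
  {"gripper":0,"delta_pos":[0.03,0,0.03],"dr":[0,0,0]},
  {"gripper":0,"delta_pos":[0.03,0,0.03],"dr":[0,0,0]},
  {"gripper":0,"delta_pos":[0.03,0,0.03],"dr":[0,0,0]},
  {"gripper":0,"delta_pos":[0,0,0],"dr":[0,0,0]},
])

```text
t: 4.32
ee_pos: [539.9, -128.6, 119.7]
orientation: [-2.879, 0.096, 1.187]
ft_force: [-9.1, 0.9, 13.5]
width: 0.2
```

Call:
apply_moves([
  {"gripper":0,"delta_pos":[0.03,0,0.03],"dr":[0,0,0]},
  {"gripper":0,"delta_pos":[0.03,0,0.03],"dr":[0,0,0]},
  {"gripper":0,"delta_pos":[0.02,0,0.02],"dr":[0,0,0]},
  {"gripper":0,"delta_pos":[0,0,0],"dr":[0,0,0]},
  {"gripper":0,"delta_pos":[0,0,0],"dr":[0,0,0]},
])

```text
t: 4.73
ee_pos: [539.9, -128.6, 119.4]
orientation: [-2.879, 0.096, 1.185]
ft_force: [-12.7, 0.7, 22.2]
width: 0.4
```

Call:
apply_moves([
  {"gripper":0,"delta_pos":[-0.3,0,-0.3],"dr":[0,0,0]},
  {"gripper":0,"delta_pos":[-1.5,0,0],"dr":[0,0,0]},
  {"gripper":0,"delta_pos":[-2.5,0,0],"dr":[0,0,0]},
  {"gripper":0,"delta_pos":[-3,0,0],"dr":[0,0,0]},
  {"gripper":0,"delta_pos":[-1.5,0,0],"dr":[0,0,0]},
])

```text
t: 5.15
ee_pos: [477.9, -124.4, 182.6]
orientation: [-2.877, 0.096, 1.192]
ft_force: [-0.0, 0.7, 0.2]
width: 0.5
```

Run:
```python
from h import *
d=grab('wrist','w2.png')
plan([-62,0,165],45,5)
W=world(d);P=st(W);hsv=cv2.cvtColor(d['img'],cv2.COLOR_RGB2HSV);ok=d['range_z']>0;u=np.arange(640)[None,:]+0*P[...,0]
b=ok&(hsv[...,0]>100)&(hsv[...,0]<125)&(hsv[...,1]>120)
T=P[b&(P[...,2]>98)&(P[...,2]<140)&(P[...,0]<150)&(P[...,0]>0)&(abs(P[...,1])<130)];A=np.c_[T[:,:2],np.ones(len(T))]
for _ in range(6):
    co=np.linalg.lstsq(A,T[:,2],rcond=None)[0];e=abs(A@co-T[:,2]);A,T=A[e<3],T[e<3]
print('lid top',co,len(T))
y=ok&(hsv[...,0]>15)&(hsv[...,0]<35)&(hsv[...,1]>130)&(P[...,0]>-100)&(P[...,0]<0)&(abs(P[...,1])<40)&(P[...,2]>88)
y=cv2.erode(y.astype(np.uint8),np.ones((3,3)))>0;H=P[y]
print('hasp',len(H),np.median(H,0).round(1),np.percentile(H,[2,98],axis=0).round(1),np.polyfit(H[:,0],H[:,2],1))
```

```text
st now [ -57.4 -121.9  183.7] lean 45.0 F [-0.1  0.9 -0.3] dist 123.4 turn 0.1 rows 5 t 5.2
 dr each [-0.0002 -0.0002 -0.0001]
  [ 0.2  -2.44  0.33]
  [ 0.2  -2.44  0.33]
  [ 0.2  -2.44  0.33]
  [ 0.2  -2.44  0.33]
  [ 0.2  -2.44  0.33]
lid top [ 1.41471553e-03 -1.07127273e-03  1.07410340e+02] 36236
hasp 2042 [-49.4  -1.1 106.8] [[-65.3 -18.4  97.8]
 [-19.6  15.9 111.8]] [-0.29507942 92.18707161]
```

View pics/w2.png

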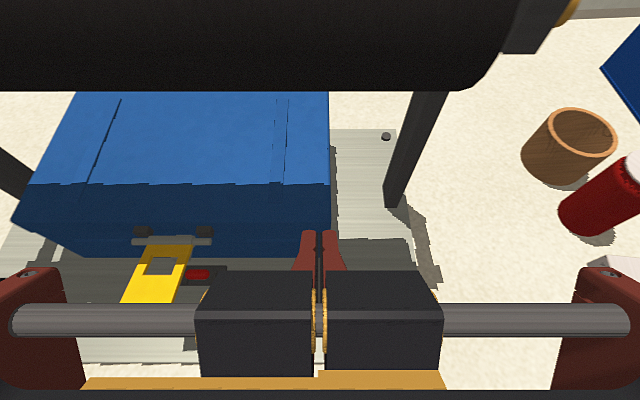

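The lid is shut: its top plane is at 107.4 mm with a slope of 0.001. The hasp is at about 1.86 rad, centred on y≈-1. Next I move in above the hasp.

Call:
apply_moves([
  {"gripper":0,"delta_pos":[0.2,-2.42,0.33],"dr":[0,0,0]},
  {"gripper":0,"delta_pos":[0.2,-2.42,0.33],"dr":[0,0,0]},
  {"gripper":0,"delta_pos":[0.2,-2.42,0.33],"dr":[0,0,0]},
  {"gripper":0,"delta_pos":[0.2,-2.42,0.33],"dr":[0,0,0]},
  {"gripper":0,"delta_pos":[0.2,-2.42,0.33],"dr":[0,0,0]},
])

```text
t: 5.62
ee_pos: [483.5, -3.7, 162.9]
orientation: [-2.877, 0.098, 1.192]
ft_force: [1.4, -0.3, 0.6]
width: 0.7
```

Call:
apply_moves([
  {"gripper":0,"delta_pos":[0.5,0,0.5],"dr":[0,0,0]},
  {"gripper":0,"delta_pos":[0.5,0,0.5],"dr":[0,0,0]},
  {"gripper":0,"delta_pos":[0.5,0,0.5],"dr":[0,0,0]},
  {"gripper":0,"delta_pos":[0.5,0,0.5],"dr":[0,0,0]},
  {"gripper":0,"delta_pos":[0.5,0,0.5],"dr":[0,0,0]},
])

```text
t: 6.03
ee_pos: [483.8, -4.1, 127.3]
orientation: [-2.878, 0.095, 1.191]
ft_force: [-0.4, -1.3, -0.4]
width: 0.3
```

Run:
```python
from h import *
plan([-67,-1,108.5],45,5)
```

```text
st now [-58.8  -1.6 127.3] lean 45.0 F [-0.3 -1.3 -0.4] dist 20.5 turn 0.0 rows 5 t 6.0333
 dr each [-0.     -0.0001  0.    ]
  [ 0.15 -0.01  0.38]
  [ 0.15 -0.01  0.38]
  [ 0.15 -0.01  0.38]
  [ 0.15 -0.01  0.38]
  [ 0.15 -0.01  0.38]
```

Call:
apply_moves([
  {"gripper":0,"delta_pos":[0.15,0,0.38],"dr":[0,0,0]},
  {"gripper":0,"delta_pos":[0.15,0,0.38],"dr":[0,0,0]},
  {"gripper":0,"delta_pos":[0.15,0,0.38],"dr":[0,0,0]},
  {"gripper":0,"delta_pos":[0.15,0,0.38],"dr":[0,0,0]},
  {"gripper":0,"delta_pos":[0.15,0,0.38],"dr":[0,0,0]},
])

```text
t: 6.45
ee_pos: [475.1, -3.8, 109.2]
orientation: [-2.877, 0.096, 1.19]
ft_force: [0.0, -0.1, 0.2]
width: 0.6
```

Call:
apply_moves([
  {"gripper":0,"delta_pos":[0.31,0,0.27],"dr":[0,0,0]},
  {"gripper":0,"delta_pos":[0.31,0,0.27],"dr":[0,0,0]},
  {"gripper":0,"delta_pos":[0.31,0,0.27],"dr":[0,0,0]},
  {"gripper":0,"delta_pos":[0.31,0,0.27],"dr":[0,0,0]},
  {"gripper":0,"delta_pos":[0.31,0,0.27],"dr":[0,0,0]},
])

```text
t: 6.87
ee_pos: [476.7, -3.9, 88.5]
orientation: [-2.877, 0.095, 1.19]
ft_force: [-1.0, -0.1, 0.2]
width: 0.7
```

Call:
apply_moves([
  {"gripper":0,"delta_pos":[0.45,0,0.23],"dr":[0,0,0]},
  {"gripper":0,"delta_pos":[0.45,0,0.23],"dr":[0,0,0]},
  {"gripper":0,"delta_pos":[0.45,0,0.23],"dr":[0,0,0]},
  {"gripper":0,"delta_pos":[0.45,0,0.23],"dr":[0,0,0]},
  {"gripper":0,"delta_pos":[0.45,0,0.23],"dr":[0,0,0]},
])

```text
t: 7.28
ee_pos: [484.6, -4.3, 64.3]
orientation: [-2.877, 0.095, 1.19]
ft_force: [0.2, -0.2, 1.0]
width: 0.6
```

Run:
```python
from h import *
grab('wrist','w3.png')
plan([-46.8,-1,50.1],45,5)
```

```text
st now [-57.9  -1.8  63.6] lean 45.0 F [ 1.1 -0.1  0.1] dist 17.5 turn 0.1 rows 5 t 7.3333
 dr each [-0.0002 -0.      0.0001]
  [ 0.35 -0.02  0.03]
  [ 0.35 -0.02  0.03]
  [ 0.35 -0.02  0.03]
  [ 0.35 -0.02  0.03]
  [ 0.35 -0.02  0.03]
```

View pics/w3.png

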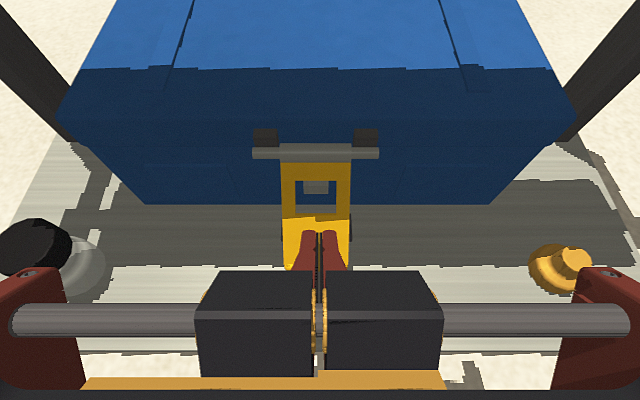

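The tip is on the solid tongue at (318,235) and the staple shows through the slot at (316,188), so it is aligned. The jar and nut are well to the sides.

Call:
apply_moves([
  {"gripper":0,"delta_pos":[0.35,0,0.03],"dr":[0,0,0]},
  {"gripper":0,"delta_pos":[0.35,0,0.03],"dr":[0,0,0]},
  {"gripper":0,"delta_pos":[0.35,0,0.03],"dr":[0,0,0]},
  {"gripper":0,"delta_pos":[0.35,0,0.03],"dr":[0,0,0]},
  {"gripper":0,"delta_pos":[0.35,0,0.03],"dr":[0,0,0]},
])

```text
t: 7.75
ee_pos: [495.9, -5.1, 51.2]
orientation: [-2.877, 0.095, 1.19]
ft_force: [-0.1, -0.1, 1.2]
width: 0.1
```

Call:
apply_moves([
  {"gripper":0,"delta_pos":[0.16,0,-0.1],"dr":[0,0,0]},
  {"gripper":0,"delta_pos":[0.16,0,-0.1],"dr":[0,0,0]},
  {"gripper":0,"delta_pos":[0.16,0,-0.1],"dr":[0,0,0]},
  {"gripper":0,"delta_pos":[0.16,0,-0.1],"dr":[0,0,0]},
  {"gripper":0,"delta_pos":[0,0,0],"dr":[0,0,0]},
])

```text
t: 8.17
ee_pos: [503.4, -5.6, 49.8]
orientation: [-2.877, 0.095, 1.19]
ft_force: [-1.3, 0.1, -0.4]
width: 0.3
```

Run:
```python
from h import *
plan([-28.7,-1,46.6],45,5)
```

```text
st now [-39.2  -1.8  49.8] lean 45.1 F [-1.3  0.1 -0.4] dist 11.0 turn 0.1 rows 5 t 8.1667
 dr each [-0.0002 -0.0002  0.0001]
  [ 0.19 -0.02 -0.1 ]
  [ 0.19 -0.02 -0.1 ]
  [ 0.19 -0.02 -0.1 ]
  [ 0.19 -0.02 -0.1 ]
  [ 0.19 -0.02 -0.1 ]
```

Call:
apply_moves([
  {"gripper":0,"delta_pos":[0.1,0,-0.05],"dr":[0,0,0]},
  {"gripper":0,"delta_pos":[0.1,0,-0.05],"dr":[0,0,0]},
  {"gripper":0,"delta_pos":[0.1,0,-0.05],"dr":[0,0,0]},
  {"gripper":0,"delta_pos":[0.1,0,-0.05],"dr":[0,0,0]},
  {"gripper":0,"delta_pos":[0.1,0,-0.05],"dr":[0,0,0]},
])

```text
t: 8.58
ee_pos: [507.5, -5.8, 48.0]
orientation: [-2.877, 0.095, 1.192]
ft_force: [-3.8, 0.8, 4.4]
width: 0.6
```

Call:
apply_moves([
  {"gripper":0,"delta_pos":[0.07,0,-0.05],"dr":[0,0,0]},
  {"gripper":0,"delta_pos":[0.07,0,-0.05],"dr":[0,0,0]},
  {"gripper":0,"delta_pos":[0.07,0,-0.05],"dr":[0,0,0]},
  {"gripper":0,"delta_pos":[0,0,0],"dr":[0,0,0]},
  {"gripper":0,"delta_pos":[0,0,0],"dr":[0,0,0]},
])

```text
t: 9.0
ee_pos: [511.3, -6.1, 47.5]
orientation: [-2.877, 0.095, 1.19]
ft_force: [-0.2, 0.1, -1.1]
width: 0.1
```

Call:
apply_moves([
  {"gripper":0,"delta_pos":[0.05,0,-0.05],"dr":[0,0,0]},
  {"gripper":0,"delta_pos":[0.05,0,-0.05],"dr":[0,0,0]},
  {"gripper":0,"delta_pos":[0.05,0,-0.05],"dr":[0,0,0]},
  {"gripper":0,"delta_pos":[0,0,0],"dr":[0,0,0]},
  {"gripper":0,"delta_pos":[0,0,0],"dr":[0,0,0]},
])

```text
t: 9.42
ee_pos: [512.9, -6.2, 47.5]
orientation: [-2.877, 0.095, 1.191]
ft_force: [-0.1, -0.0, 0.0]
width: 0.3
```

Call:
apply_moves([
  {"gripper":0,"delta_pos":[0.05,0,-0.05],"dr":[0,0,0]},
  {"gripper":0,"delta_pos":[0.05,0,-0.05],"dr":[0,0,0]},
  {"gripper":0,"delta_pos":[0.05,0,-0.05],"dr":[0,0,0]},
  {"gripper":0,"delta_pos":[0,0,0],"dr":[0,0,0]},
  {"gripper":0,"delta_pos":[0,0,0],"dr":[0,0,0]},
])

```text
t: 9.83
ee_pos: [514.3, -6.3, 47.3]
orientation: [-2.876, 0.095, 1.192]
ft_force: [-4.8, 0.1, 1.7]
width: 0.3
```

Call:
apply_moves([
  {"gripper":0,"delta_pos":[0.05,0,-0.05],"dr":[0,0,0]},
  {"gripper":0,"delta_pos":[0.05,0,-0.05],"dr":[0,0,0]},
  {"gripper":0,"delta_pos":[0.03,0,-0.03],"dr":[0,0,0]},
  {"gripper":0,"delta_pos":[0,0,0],"dr":[0,0,0]},
  {"gripper":0,"delta_pos":[0,0,0],"dr":[0,0,0]},
])

```text
t: 10.25
ee_pos: [514.7, -6.4, 47.1]
orientation: [-2.875, 0.095, 1.195]
ft_force: [-11.8, 0.1, 8.1]
width: 0.8
```

Call:
apply_moves([
  {"gripper":0,"delta_pos":[0.05,0,-0.05],"dr":[0,0,0]},
  {"gripper":0,"delta_pos":[0.05,0,-0.05],"dr":[0,0,0]},
  {"gripper":0,"delta_pos":[0.03,0,-0.03],"dr":[0,0,0]},
  {"gripper":0,"delta_pos":[0,0,0],"dr":[0,0,0]},
  {"gripper":0,"delta_pos":[0,0,0],"dr":[0,0,0]},
])

```text
t: 10.67
ee_pos: [515.1, -6.4, 46.6]
orientation: [-2.874, 0.095, 1.199]
ft_force: [-16.1, 2.0, 10.2]
width: 0.3
```

Call:
apply_moves([
  {"gripper":0,"delta_pos":[0.05,0,-0.05],"dr":[0,0,0]},
  {"gripper":0,"delta_pos":[0.05,0,-0.05],"dr":[0,0,0]},
  {"gripper":0,"delta_pos":[0.05,0,-0.05],"dr":[0,0,0]},
  {"gripper":0,"delta_pos":[0,0,0],"dr":[0,0,0]},
  {"gripper":0,"delta_pos":[0,0,0],"dr":[0,0,0]},
])

```text
t: 11.08
ee_pos: [515.4, -6.4, 46.0]
orientation: [-2.872, 0.095, 1.204]
ft_force: [-20.8, 1.4, 13.1]
width: 0.0
```

Run:
```python
from h import *
plan([-28.7,-1,46.6],45,5)
d=grab('wrist');cv2.imwrite('pics/w4.png',cv2.resize(d['img'][100:290,200:440,::-1],(720,570)))
```

```text
st now [-27.1  -1.8  46. ] lean 44.5 F [-20.8   0.   13.1] dist 1.9 turn 0.5 rows 5 t 11.0833
 dr each [-0.0001  0.0017  0.0001]
  [-0.03 -0.02  0.01]
  [-0.03 -0.02  0.01]
  [-0.03 -0.02  0.01]
  [-0.03 -0.02  0.01]
  [-0.03 -0.02  0.01]
```

View pics/w4.png

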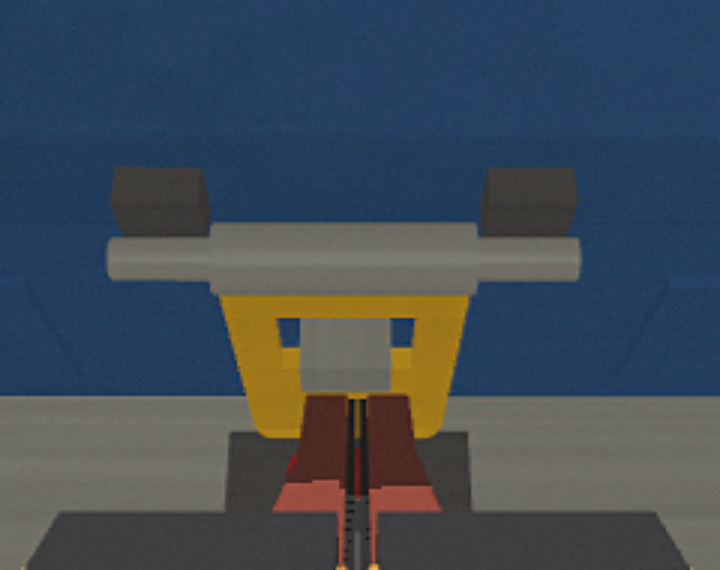

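The staple (345,350) is through the slot and the hasp sits against the case, with 25 N on a stiff stop. The red catch shows in front of the hasp end at (357,465). I'll back off and check.

Call:
apply_moves([
  {"gripper":0,"delta_pos":[-0.5,0,0.3],"dr":[0,0,0]},
  {"gripper":0,"delta_pos":[-1.5,0,0],"dr":[0,0,0]},
  {"gripper":0,"delta_pos":[-2.5,0,0],"dr":[0,0,0]},
  {"gripper":0,"delta_pos":[-3,0,0],"dr":[0,0,0]},
  {"gripper":0,"delta_pos":[-3,0,0],"dr":[0,0,0]},
])

```text
t: 11.55
ee_pos: [444.4, -1.7, 119.9]
orientation: [-2.877, 0.096, 1.19]
ft_force: [0.3, 0.1, 1.0]
width: 0.4
```

Run:
```python
from h import *
d=grab('wrist');cv2.imwrite('pics/w5.png',cv2.resize(d['img'][80:290,200:440,::-1],(686,600)))
P=st(world(d));hsv=cv2.cvtColor(d['img'],cv2.COLOR_RGB2HSV);ok=d['range_z']>0
y=ok&(hsv[...,0]>15)&(hsv[...,0]<35)&(hsv[...,1]>130)&(P[...,0]>-100)&(P[...,0]<5)&(abs(P[...,1])<30)&(P[...,2]>20)
H=P[y];H=H[(H[:,2]<85)];print('hasp',len(H),np.percentile(H,[2,50,98],axis=0).round(1),'dx/dz',np.polyfit(H[:,2],H[:,0],1))
r=ok&((hsv[...,0]<6)|(hsv[...,0]>174))&(hsv[...,1]>140)&(abs(P[...,1])<25)&(P[...,0]>-45)&(P[...,0]<0)&(P[...,2]<45)
print('catch',r.sum(),np.percentile(P[r],[5,50,95],axis=0).round(1))
T=P[ok&(P[...,0]>5)&(P[...,0]<80)&(abs(P[...,1])<120)&(P[...,2]>90)&(P[...,2]<130)];print('lid z',np.percentile(T[:,2],[5,50,95]).round(1))
print(ctrl.get_obs()['ft_force'])
```

```text
hasp 1220 [[-16.4 -18.   30.4]
 [-15.4  -0.2  53.1]
 [-14.1  17.   84.5]] dx/dz [-2.98002033e-03 -1.50798074e+01]
catch 261 [[-26.3 -10.7  21.9]
 [-23.5  -0.9  30.1]
 [-20.    9.7  32. ]]
lid z [106.7 107.6 109.4]
[-3.92923612 -0.0745984   0.21154942]
```

View pics/w5.png

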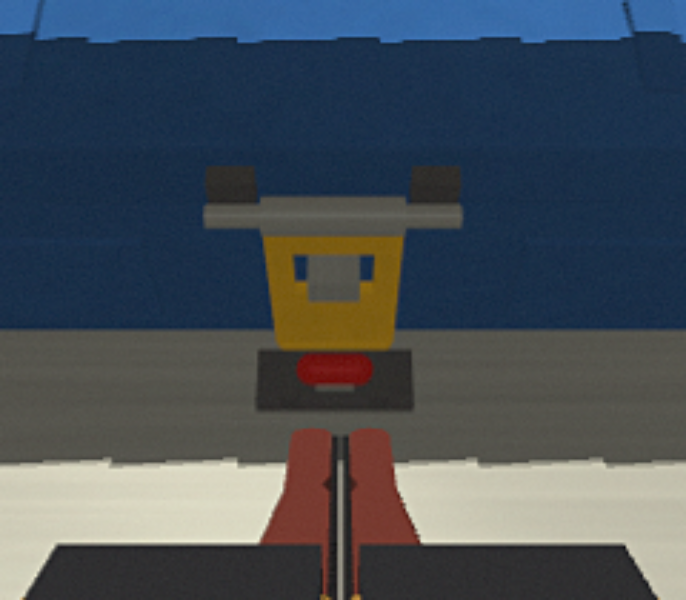

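The hasp is vertical (slope -0.003), the catch top is at about 31 mm (up) in front of it, the lid top is at 107.6 mm, and the tool is clear. I let the arm settle for one call, then hand in.

Call:
apply_moves([
  {"gripper":0,"delta_pos":[-0.5,0,0],"dr":[0,0,0]},
  {"gripper":0,"delta_pos":[0,0,0],"dr":[0,0,0]},
  {"gripper":0,"delta_pos":[0,0,0],"dr":[0,0,0]},
  {"gripper":0,"delta_pos":[0,0,0],"dr":[0,0,0]},
  {"gripper":0,"delta_pos":[0,0,0],"dr":[0,0,0]},
])

```text
t: 12.02
ee_pos: [441.8, -1.5, 122.4]
orientation: [-2.877, 0.096, 1.191]
ft_force: [0.0, -0.7, 0.8]
width: 0.5
```

```bash
python3 -c "
from workcell import ctrl
print(ctrl.get_obs()['ft_force']);print(ctrl.close_job())"
```

```text
[ 0.01903595 -0.65308384  0.75300222]
the job is handed in; nothing more can be done
None
```

The lid is pressed home and the hasp is closed over the staple with the red catch up in front of it. I handed the job in at about 12 s; it gives no verdict.

- **Lid:** I pressed it down from the front with the tool leaning 45°, up to about 26 N on its stop. Its top measured 107.4 mm with a slope of 0.001 right after, and 107.6 mm at the end (107 mm is shut).
- **Hasp:** I swung it down with the closed fingertips and pressed to about 25 N. It ended vertical, within 0.003 rad, with the staple through its slot.
- **Catch:** Its top is at about 31 mm, which is its up position, in front of the hasp's end. The pressing force peaked at about 6 N and then dropped as the hasp went in, which fits the catch clicking.
- **Clearance:** The last force reading was about 1 N, with the tool well clear of everything. The roller was never approached closely. I did not re-measure the bystanders, but the tool stayed away from them all.

No check failed or disagreed.

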